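# Touch off a loose warmer block with the vial, then seat the vial in its well

### The job

Put the glass vial with the dark cap that stands alone to warm in the only large well of the aluminium block of the white vial warmer. The block stands loose in the warmer's tub, so first locate it by touch, holding the vial upright and keeping its side bearing lightly against the block, below its top edge, for half a second at each of three points: on the long face towards the control strip first near the end away from the large well, then near the large-well end, and last on the short end face away from the large well. Then lower the vial fully home in the large well and let go; be gentle with the glass throughout, and leave the other things where they are.

Things in the scene. Friction and masses are not known exactly. Their poses are not given: they have to be found in the camera images.
- vial_center (a point): Centre (half-way up) of the loose glass vial to be warmed; z along its axis. Dark cap, 29 mm across, 74 mm tall, about 40 g, standing alone on the trolley, left front. Grip it across at about 50 mm above its foot, so that the fingers stay above the block when it is seated (nothing to grip above 66 mm). The glass takes at most 15 N against warmer or block.
- warmer: White vial warmer, fixed on the trolley, 150 (x) by 180 mm (y). Origin: trolley top under the middle of its tub; x points away from the control strip (which faces the robot), y left towards the large-well end, z up. Tub 92 by 148 mm; its rim and the housing top are 50 mm above the origin. The aluminium block stands loose in the tub.
- block_ref (a point): Point fixed on the warmer, 84 mm above its origin: where the middle of the block's top would be if it stood centred. The block is 56 (x) by 120 (y) by 46 mm high, its faces bare for 34 mm above the rim. Its true place is NOT measured: up to 8 mm off in x and in y and turned up to 0.1 rad. Only friction holds it: it stays put under light touches and slides under a push of about 25 N.
- well_ref (a point): Point fixed on the warmer, 36 mm along y from block_ref: where the mouth of the large well would be if the block stood centred and straight; the true mouth is up to 13 mm off. In the block's own frame the well lies 36 mm from the middle along its length, on the centre line; 31 mm across, 1.5 mm chamfer, 28 mm deep (floor 56 mm above the warmer's origin). The six other wells are only 15 mm.
- bottle_6: Bystander: white medicine bottle with an orange band, 44 mm across, 119 mm tall, at the back left; origin at the centre of its foot.
- vial_2: Bystander: a second vial of the same kind, 29 mm across, 74 mm tall, at the back left beside the bottle; origin at the centre of its foot.
- gauze_pack_1: Bystander: sealed flat white gauze pack, 86 x 59 x 13 mm, at the back; origin at the centre of its underside.
- tape_roll: Bystander: white roll of tape lying flat, 69 mm across, 25 mm high, at the left front corner; origin at the centre of its underside.
Things that resemble listed ones, but are neither listed nor needed, are in the scene too. Leave any yellow look-alike of the part that bears vial_center alone.

How it is judged:
By the outcome, as a careful person would: the job done as asked, in the order asked, and still so for the second after the job is handed in, with the robot touching nothing.
It also fails if it takes over 72 s, if anything falls off the work surface, if the arm or the gripper's body presses on something with over 40 N, if the wrist force passes 120 N, or if a joint passes its speed limit or range.

### The arm

A 7-joint arm with a two-finger parallel gripper is mounted at the origin on a cart in front of the work surface, level with it; the furniture and walls round the work are solid. World frame = base frame: x ahead of the robot, y to its left, z up, the work surface at z = 0. Lengths are in m, angles in rad, forces in N, time in s.
With the tool pointing down it reaches from about 0.4 to 0.9 m from the base axis. Payload 5.5 kg.
Tool frame: the origin (TCP) lies midway between the tips of the shut fingers; the grasp point (between the pads) lies 19 mm behind it; z points along the fingers, y is the line along which they close (so a half turn about z gives the same grasp; the last joint's range is limited). The gripper opens to 85 mm and grips with 20 to 120 N. Pads are 22 mm wide; open, the fingers measure 114 mm over their backs; the gripper's body (76 mm by 85 mm) begins 54 mm behind the grasp point. The pads swing forward as they close: fully open they stand 13 mm farther back than shut.
Start: joints at [-0.978, 0.501, -0.427, 1.55, 0.221, 1.138, -0.21], TCP at [0.21, 0.615, 0.231] pointing down, gripper open.
Joint ranges: [-2.88, 2.88], [-0.31, 2.03], [-1.54, 1.56], [0.2, 2.42], [-1.41, 4.55], [0.19, 2.02], [-2.57, 2.57]. Speed limits (rad/s): [2.57, 2.57, 3.14, 3.14, 3.14, 3.14, 3.14].

### API

Orientations are given as a 3x3 rotation matrix whose columns are the frame's x, y, z axes.
In Python, from plant import robot, jaws, capture, job gives the robot as it stands. Calls block until the motion is done:
- robot.movep(position, orientation): joint-space move of the TCP to a pose.
- robot.move_l(position, frame=None, rate=0.15, force_limit=None): straight line of the TCP; frame=None keeps the orientation; rate is the mean speed in m/s. With force_limit (N) it stops when the force on the tool has changed by that much, and returns True; else False.
- robot.movej(angles): joint-space move.
- jaws.let_go() and jaws.clamp(): open the fingers fully, or close them until they stop; the grip force is fixed at half the most.
- robot.sleep(seconds).
- robot.inverse_kinematics(position, orientation): joint angles nearest the present ones, or None.
- robot.state(): the state.
- capture(name): name is "scene" or "top"; returns a dict with "frame" (480x640x3 uint8, blue, green, red), "range_z" (480x640 float32, m along the optical axis (not along the pixel's ray), 0 where there is no reading), "intrinsics" (3x3 intrinsics, pixels), "R" (3x3) and "t" (3): a world point X has camera coordinates R X + t. Camera axes: x right, y down, z forward; pixel columns grow to the right and rows downward; lengths in m; the calibration is good to about 2 mm. A picture is of the moment at which its call begins.
A pose or a line that the arm cannot do raises robot.IKError and nothing moves.
- job.finish_job(): hands the job in; it is judged then, once.
The state is a dict: "clock": time; "joint_positions": joint angles; "joint_vel": joint speeds; "joint_torque": joint torques, N m; "tcp_pos": TCP position; "tcp_rot": TCP orientation; "force": force on the tool from outside, world axes, zero at the start; "moment": the same for the moment, N m; "finger_gap": finger opening in m; "gripper_force": force on a finger pad.
Only numpy, scipy, OpenCV 4.12 (cv2) and the standard library are available. Lean on these libraries where they do the work, as an engineer would, in place of code of your own. Each camera call takes 0.05 s, during which the arm holds its last target. There are 200 camera calls.

## Working session

There is one attempt and no reset: what is moved stays moved. The work goes in short steps, each a Python script; the robot and the scene stay as the last script left them, time stands still between calls to the robot, and variables do not carry over. Pictures are saved under pics/ and viewed, at most 10 in all, crops included, and the job is handed in when it is done.

```bash
ls; mkdir -p pics; python3 - <<'E'
from plant import robot,capture
import cv2,numpy as np
for n in("scene","top"):
    c=capture(n);cv2.imwrite(f"pics/{n}0.png",c["frame"]);np.savez(f"/tmp/{n}0.npz",**c)
    print(n,c["intrinsics"].tolist(),(-c["R"].T@c["t"]).round(3),c["R"].round(3).tolist())
s=robot.state();print(s["clock"],s["tcp_rot"],s["finger_gap"],s["force"])
E
```

```text
pics
scene [[623.8083554777787, 0.0, 324.67638148284374], [0.0, 623.8083554777787, 238.66807898197837], [0.0, 0.0, 1.0]] [ 0.012 -0.657  0.482] [[0.869, -0.496, 0.002], [-0.194, -0.344, -0.919], [0.456, 0.798, -0.395]]
top [[465.6884358281424, 0.0, 322.26795058525295], [0.0, 465.6884358281424, 240.9813768250609], [0.0, 0.0, 1.0]] [0.323 0.184 0.93 ] [[0.004, -1.0, 0.002], [-0.983, -0.005, -0.182], [0.182, -0.001, -0.983]]
0.1 [[-9.46111614e-01  3.23840107e-01 -6.32532063e-04]
 [ 3.23840721e-01  9.46110090e-01 -1.69853764e-03]
 [ 4.83903566e-05 -1.81184583e-03 -9.99998357e-01]] 0.08526876497417621 [-0.85667555  0.05226293 -0.17916627]
```

View pics/scene0.png

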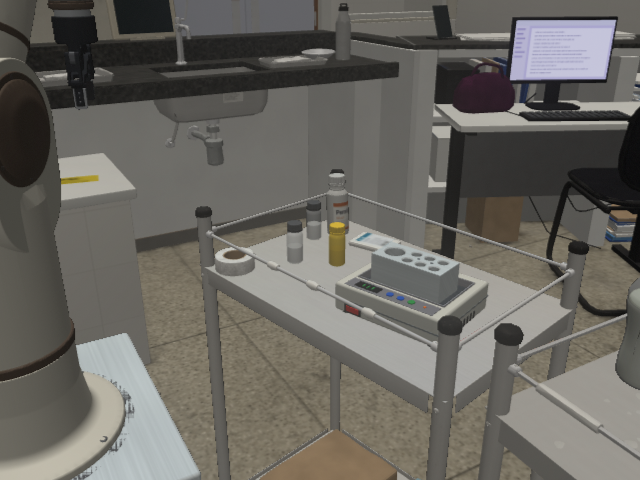

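View pics/top0.png

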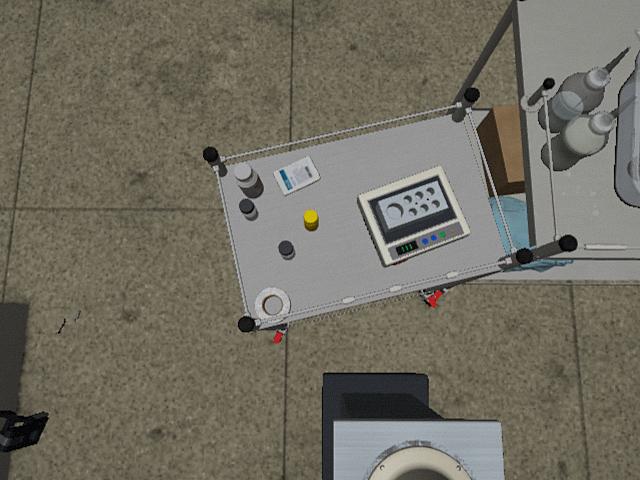

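The scene view shows the trolley with tape, dark-capped vial (295,240), yellow look-alike (337,243) and warmer (410,285). In the top view the vial is at (287,250), yellow at (311,220), the block at (414,208) with its large well at (394,212), and the control strip is below it.

```bash
cat > h.py <<'E'
import numpy as np,cv2
def cloud(c):
    K=c["intrinsics"];z=c["range_z"];v,u=np.mgrid[:480,:640]
    P=np.stack([(u-K[0,2])/K[0,0]*z,(v-K[1,2])/K[1,1]*z,z],-1)
    return (P-c["t"])@c["R"]
def ray(c,px,h):
    o=-c["R"].T@c["t"];d=c["R"].T@np.linalg.inv(c["intrinsics"])@[px[0],px[1],1]
    return o+d*(h-o[2])/d[2]
def proj(c,X):
    p=c["intrinsics"]@(c["R"]@np.asarray(X)+c["t"]);return p[:2]/p[2]
E
python3 - <<'E'
from h import *
c=dict(np.load("/tmp/top0.npz"));W=cloud(c);f=c["frame"]
z=W[...,2]
def rect(m,name,h):
    m=m.astype(np.uint8);n,l,s,ce=cv2.connectedComponentsWithStats(m)
    i=1+s[1:,4].argmax();pts=np.argwhere(l==i)[:,::-1]
    X=np.array([ray(c,p,h)[:2] for p in pts],np.float32)
    r=cv2.minAreaRect(X);print(name,s[i,4],np.round(r[0],4),np.round(r[1],4),r[2],np.median(z[l==i]))
    return r
roi=np.zeros((480,640),bool);roi[150:280,345:485]=1
rect(roi&(z>.035)&(z<.06),"housing",.05)
rect(roi&(z>.075)&(z<.095),"block",.084)
# bright housing
hsv=cv2.cvtColor(f,cv2.COLOR_BGR2HSV)
rect(roi&(hsv[...,2]>205),"bright",.05)
# vial
roi[:]=0;roi[232:265,272:302]=1
rect(roi&(hsv[...,2]<90),"cap",.074); print("zmax",np.median(np.sort(z[roi])[-60:]))
roi[:]=0;roi[205:235,298:325]=1
rect(roi&(hsv[...,1]>150),"yellow",.074)
# rail and trolley heights
for p in [(348,300),(395,288),(320,307),(523,256),(246,324),(300,140),(340,240),(480,160)]:
    w=W[p[1]-3:p[1]+4,p[0]-3:p[0]+4].reshape(-1,3);print(p,w[w[:,2].argmax()].round(3))
# well px
for p in[(394,212)]:print(ray(c,p,.084))
a=cv2.resize(f[150:275,270:480],None,fx=3.8,fy=3.8,interpolation=cv2.INTER_CUBIC);cv2.imwrite("pics/crop0.png",a)
E
```

```text
housing 4933 [0.5405 0.006 ] [0.1503 0.1816] 20.942764282226562 0.049805951335156785
block 1510 [0.5506 0.0138] [0.0578 0.1223] 19.853559494018555 0.08432055377280662
bright 3 [0.4862 0.0751] [0.0043 0.0009] 25.423185348510742 0.05179160819323474
cap 212 [0.4649 0.2493] [0.0368 0.0263] 34.275779724121094 0.07358394485633318
zmax 0.07563388160481627
yellow 253 [0.5217 0.2053] [0.0387 0.0246] 0.37118497490882874 0.07286725941661402
(348, 300) [0.372 0.133 0.073]
(395, 288) [0.396 0.054 0.071]
(320, 307) [0.359 0.186 0.068]
(523, 256) [ 0.444 -0.178  0.111]
(246, 324) [0.323 0.184 0.93 ]
(300, 140) [0.323 0.184 0.93 ]
(340, 240) [0.497 0.145 0.003]
(480, 160) [ 0.651 -0.13   0.067]
[0.53542143 0.04896336 0.084     ]
```

View pics/crop0.png

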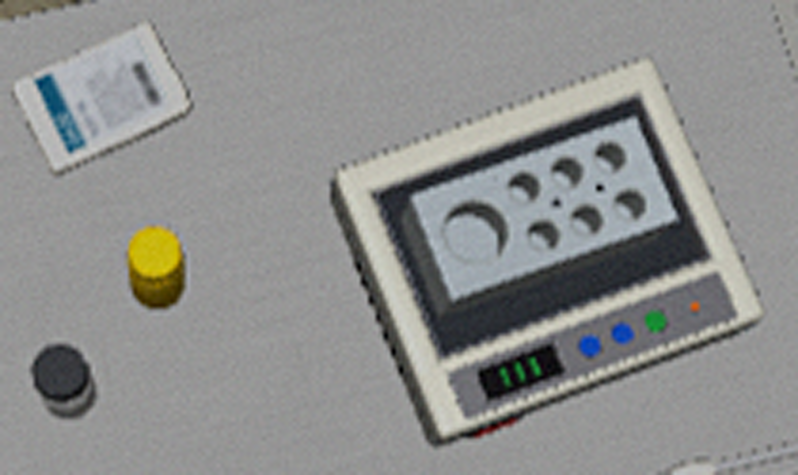

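The crop shows the block turned slightly in the tub, with the large well at about px (394,212) and the cap-top centre at about px (286.4,248). Block estimate is centre (0.551,0.014), turned 19.9°.

```bash
cat >> h.py <<'E'
TH=np.deg2rad(20.2)
def rot(t): # tool down, closing along block x
    y=np.array([np.cos(t),np.sin(t),0]);z=np.array([0,0,-1.]);return np.column_stack([np.cross(y,z),y,z])
E
python3 - <<'E'
from h import *
from plant import robot,jaws
c=dict(np.load("/tmp/top0.npz"));W=cloud(c)
w=W[232:265,272:302].reshape(-1,3);w=w[(w[:,2]>.069)&(w[:,2]<.08)];print(len(w),w.mean(0),w.min(0),w.max(0))
mid=(w.min(0)+w.max(0))/2
p=ray(c,(286.4,247.7),.074);print(p,mid)
v=(p+mid)/2
R=rot(TH)
for r in(R,R@np.diag([-1,-1,1.])):
    for q in([v[0],v[1],.13],[.5506,.0138,.12]): print(np.round(robot.inverse_kinematics(q,r),2))
robot.movep([v[0],v[1],.14],R)
robot.move_l([v[0],v[1],.030],rate=.08,force_limit=6)
s=robot.state();print(s["clock"],s["tcp_pos"],s["force"])
jaws.clamp();s=robot.state();print(s["clock"],s["finger_gap"],s["gripper_force"],s["tcp_pos"],s["force"])
robot.move_l([v[0],v[1],.18],rate=.12)
s=robot.state();print(s["clock"],s["finger_gap"],s["tcp_pos"],s["force"],s["joint_positions"])
for n in("scene",):
    from plant import capture
    k=capture(n);np.savez("/tmp/s1.npz",**k);u=proj(k,s["tcp_pos"]);x,y=int(u[0]),int(u[1]);x=max(x,80);y=max(y,80)
    cv2.imwrite("pics/grip.png",cv2.resize(k["frame"][y-80:y+80,x-80:x+80],None,fx=3.5,fy=3.5))
E
```

```text
162 [0.47013672 0.25150113 0.07430309] [0.45703057 0.23910647 0.06972749] [0.48305258 0.26372105 0.07874944]
[0.46844294 0.24967843 0.074     ] [0.47004158 0.25141376 0.07423847]
[-0.41  0.39 -0.16  1.94  0.09  0.81 -0.26]
[-0.11  0.43  0.05  1.91 -0.03  0.8   0.3 ]
[ 0.07  0.5  -0.76  1.93  0.44  0.89  2.57]
[-0.97  0.94  1.35  1.93 -1.01  1.19 -2.01]
3.2917 [0.46967851 0.25076957 0.03052055] [ 0.4302543   0.32127415 -0.07999676]
3.85 0.027611878773468598 58.89906585216522 [0.46935157 0.25060903 0.03014625] [-1.38567831  0.51229423  1.58542161]
5.25 0.027446739269171613 [0.46869242 0.25024234 0.17918212] [-0.01271503 -0.25342054 -0.46926928] [-0.39701526  0.32615726 -0.17238514  1.9048424   0.06912943  0.91781696
 -0.249947  ]
```

View pics/grip.png

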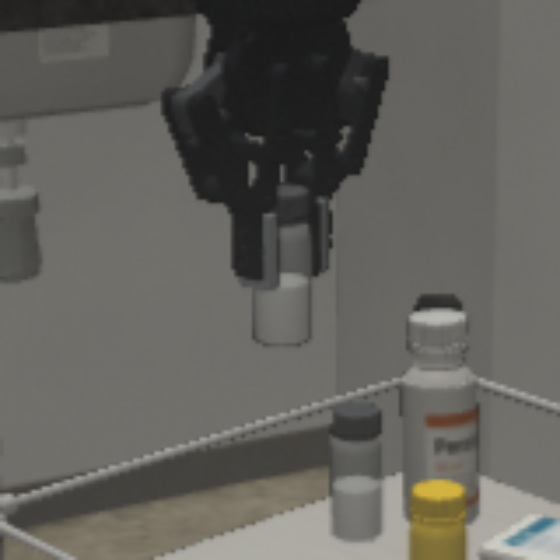

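The grip picture shows the vial held upright at (285,280) in the crop, with its lower half free below the pads. Next come the first two touches.

```bash
cat >> h.py <<'E'
def touch(robot,start,d,lim=2.5,far=.016):
    """creep from start along unit d till contact, bear 0.7 s; returns TCP xy in contact"""
    robot.move_l(start,rate=.06); robot.sleep(.3)
    f0=robot.state()["force"]; hit=robot.move_l(np.asarray(start)+far*d,rate=.008,force_limit=lim)
    if not hit: print("no contact");return None
    P=[];F=[];s=robot.state();t0=s["clock"];print("stop",s["tcp_pos"].round(4),(s["force"]-f0).round(2))
    while s["clock"]<t0+.75:
        robot.sleep(.05);s=robot.state();P.append(s["tcp_pos"]);F.append((s["force"]-f0)@-d)
    print("t",s["clock"],"tcp",np.mean(P,0).round(5),"F",np.round(F[::2],1))
    return np.mean(P,0),(s["force"]-f0)
E
python3 - <<'E'
from h import *
from plant import robot
C=np.array([.5506,.0138]);t=np.deg2rad(19.85);bx=np.array([np.cos(t),np.sin(t),0]);by=np.array([-np.sin(t),np.cos(t),0])
B=np.array([*C,.092]);R=rot(TH)
s1=B-by*.045-bx*(.028+.0145+.008)
robot.movep(s1+[0,0,.05],R); robot.move_l(s1+[0,0,.01],rate=.08,force_limit=5)
p,f=touch(robot,s1,bx)
np.save("/tmp/p1.npy",p);print(robot.state()["finger_gap"])
E
```

```text
stop [ 0.5264 -0.0426  0.0914] [ 0.37 -0.21 -0.22]
t 9.6667 tcp [ 0.52591 -0.04257  0.09111] F [ 0.8  0.5 -0.9 -1.2  0.2  0.1 -0.9 -0.2]
0.027677493479992658
```

The stop may have been noise, since no bearing force held. I'll creep in small steps on an averaged force instead.

```bash
cat >> h.py <<'E'
def avg(robot,n=6):
    S=[]
    for _ in range(n): robot.sleep(.02);S.append(robot.state())
    return np.mean([s["tcp_pos"] for s in S],0),np.mean([s["force"] for s in S],0)
def bear(robot,start,d,goal=3.,step=.0005,far=.018,f0=None):
    """from start creep along d in small steps till mean force >= goal, hold 0.7 s"""
    start=np.asarray(start)
    if f0 is None: robot.move_l(start,rate=.06);robot.sleep(.25);_,f0=avg(robot,10)
    log=[]
    for k in range(1,int(far/step)):
        robot.move_l(start+k*step*d,rate=.01,force_limit=8);p,f=avg(robot,3);F=(f-f0)@-d;log.append((round(p@d,5),round(F,1)))
        if F>goal: break
    else: print("no contact");print(log);return None
    print(log[-8:]);p,f=avg(robot,36)
    print("clock",robot.state()["clock"],"held",p.round(5),((f-f0)).round(2));return p,f0
E
python3 - <<'E'
from h import *
from plant import robot
t=np.deg2rad(19.85);bx=np.array([np.cos(t),np.sin(t),0])
p=robot.state()["tcp_pos"];p[2]=.092
p,f0=bear(robot,p-.003*bx,bx);np.save("/tmp/p1.npy",p)
E
```

```text
[(np.float64(0.47877), np.float64(-0.0)), (np.float64(0.47928), np.float64(-0.4)), (np.float64(0.47979), np.float64(-0.0)), (np.float64(0.48028), np.float64(-0.3)), (np.float64(0.48079), np.float64(-0.3)), (np.float64(0.48112), np.float64(0.5)), (np.float64(0.4812), np.float64(2.4)), (np.float64(0.48128), np.float64(5.2))]
clock 13.9333 held [ 0.52693 -0.04224  0.09178] [-4.83 -2.06  3.12]
```

```bash
python3 - <<'E'
from h import *
from plant import robot
t=np.deg2rad(19.85);bx=np.array([np.cos(t),np.sin(t),0]);by=np.array([-np.sin(t),np.cos(t),0])
p1=np.load("/tmp/p1.npy");p1[2]=.092
robot.move_l(p1-.005*bx,rate=.04)
p2,f0=bear(robot,p1-.005*bx+.09*by,bx);np.save("/tmp/p2.npy",p2)
d=p2-p1;th=np.arctan2(-d[0],d[1]);print("theta",np.degrees(th))
bx=np.array([np.cos(th),np.sin(th),0]);by=np.array([-np.sin(th),np.cos(th),0])
mid=p1+bx*.0425   # centreline point
C=np.array([.5506,.0138,.092]);yc=(C-mid)@by
s3=mid+by*(yc-.060-.0145-.006);s3[2]=.092
robot.move_l(p2-.006*bx,rate=.04);q=p2-.006*bx
robot.move_l([q[0],q[1],.145],rate=.12)
robot.move_l([s3[0],s3[1],.145],rate=.15);robot.move_l(s3+[0,0,.008],rate=.08,force_limit=6)
p3,f0=bear(robot,s3,by);np.save("/tmp/p3.npy",p3)
print(robot.state()["finger_gap"])
w=mid+by*((p3-mid)@by+.0145+.060+.036);print("well",w,"centre",w-.036*by)
E
```

```text
[(np.float64(0.47831), np.float64(0.1)), (np.float64(0.47882), np.float64(0.4)), (np.float64(0.4793), np.float64(0.5)), (np.float64(0.47979), np.float64(0.7)), (np.float64(0.48032), np.float64(-0.1)), (np.float64(0.48065), np.float64(0.7)), (np.float64(0.48071), np.float64(2.6)), (np.float64(0.48082), np.float64(5.2))]
clock 20.2 held [0.49592 0.04227 0.09176] [-5.17 -1.96  3.02]
theta 20.147683471232284
[(np.float64(-0.25518), np.float64(0.1)), (np.float64(-0.25466), np.float64(-0.7)), (np.float64(-0.25415), np.float64(-0.0)), (np.float64(-0.25366), np.float64(-0.0)), (np.float64(-0.25316), np.float64(-0.3)), (np.float64(-0.25289), np.float64(0.5)), (np.float64(-0.25278), np.float64(2.3)), (np.float64(-0.25263), np.float64(4.5))]
clock 27.4833 held [ 0.57764 -0.05713  0.09212] [ 1.82 -4.89 -0.61]
0.027736497170244616
well [0.53959731 0.04661722 0.092     ] centre [0.55199719 0.01282013 0.092     ]
```

The touch fit agrees with vision to 2 mm, so insert.

```bash
python3 - <<'E'
from h import *
from plant import robot
w=np.array([.5396,.0466,0]);p3=np.load("/tmp/p3.npy");by=np.array([-np.sin(.3516),np.cos(.3516),0])
q=p3-.006*by;robot.move_l(q,rate=.04);robot.move_l([q[0],q[1],.145],rate=.12)
robot.move_l(w+[0,0,.145],rate=.15);robot.move_l(w+[0,0,.119],rate=.08,force_limit=6);robot.sleep(.2)
p,f0=avg(robot,8);e=p-w;e[2]=0;print(p,f0)
h=robot.move_l(w-e+[0,0,.0885],rate=.02,force_limit=4)
p,f=avg(robot);print(h,p,f-f0,robot.state()["clock"])
E
```

```text
[0.53996642 0.04664484 0.11943135] [-0.21535231  0.0024445  -0.31055692]
False [0.53933577 0.04657067 0.08863627] [ 0.08812097 -0.12371986  0.01105618] 31.9083
```

```bash
python3 - <<'E'
from h import *
from plant import robot,jaws,capture
p=robot.state()["tcp_pos"];_,f0=avg(robot,8);x,y,z=p
for k in range(1,14):
    robot.move_l([x,y,z-.0004*k],rate=.01,force_limit=6);q,f=avg(robot,3)
    if (f-f0)[2]>2.5:break
print(k,q,f-f0,robot.state()["clock"])
if (f-f0)[2]>2.5 and q[2]<.088:
    jaws.let_go();s=robot.state();print(s["finger_gap"],s["force"])
    robot.move_l([x,y,.2],rate=.12);robot.movep([.45,.25,.25],rot(TH))
    robot.sleep(.3);print(robot.state()["clock"])
    c=capture("top");W=cloud(c)
    a,b=proj(c,[x,y,.13]).astype(int);r=W[b-25:b+25,a-25:a+25].reshape(-1,3);r=r[r[:,2]>.115];print(len(r),r.mean(0) if len(r) else 0,r[:,2].max() if len(r) else 0)
    k=capture("scene");a2,b2=proj(k,[x,y,.1]).astype(int)
    i1=cv2.resize(c["frame"][b-50:b+50,a-50:a+50],(400,400));i2=cv2.resize(k["frame"][b2-50:b2+50,a2-50:a2+50],(400,400))
    cv2.imwrite("pics/end.png",np.hstack([i1,i2]))
E
```

```text
6 [0.53940938 0.04660281 0.08642338] [-0.94166179 -0.26124485  2.77261996] 33.8417
0.08573330191270043 [0.43844795 0.14914748 0.35852483]
36.75
341 [0.47634376 0.08850756 0.3451716 ] 0.9302508868119996
```

View pics/end.png

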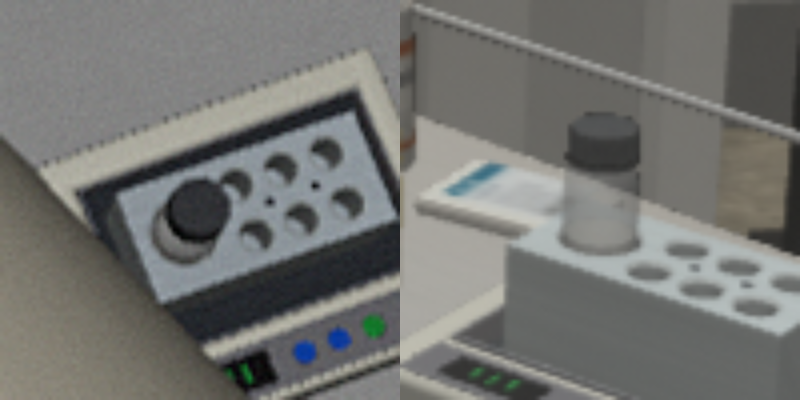

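The vial stands upright in the large well (cap at (195,210) left, (605,140) right). The floor was felt at the expected depth (TCP 0.0864), and the gripper is clear.

```bash
python3 -c "
from plant import job
print(job.finish_job())"
```

```text
the job is handed in; nothing more can be done
None
```

The vial is fully home in the large well and released after the three touches in the order asked (each held at about 5 N), and the job was handed in at about 37 s of the 72 s allowed; on the first face, an earlier contact carried almost no force, so I backed off and repeated it.

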